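Flip the tray flag for the inked plate

TASK

An inked metal plate lies in one of the two trays on the printmaker's bench. Mark that tray as in use: with the fingertips, gently push its hinged flag up and right over on its pivot until it lies flat on the opposite rests with the ring face up, without pinching it, then leave it. Do not move the plate, the other tray's flag, the mug, the ink jar or the roller.

Things in the scene. Friction and masses are not known exactly. Their poses are not given: they have to be found in the camera images.
- bay_a: fixed unit, tray plus flag stand (sizes in mm), the one holding the metal plate; origin on the work surface, x from flag stand to tray, y left seen along x, z up. Grey open tray 135 (x) x 200 (y) x 16 high, walls and floor 4, centred at x +47.5. Black stand board 100 (x) x 220 (y) x 12 centred at x -70. Rubber rest posts 10 across at x -95 and -45, y +80 and -80, tops at 77.5
- flag_a (a joint): flag hinge of bay_a, rad: 0 (start) = flat towards bay +y, plain face up; pi/2 = upright; pi = flat towards bay -y, ring face up; stops at 0 and pi. Flag 120 g on a rubbing hinge (0.022 N m): left within about 35 degrees of upright it stays put, left well below that (over 50 degrees) it sinks flat by itself in 1 to 2 s. Flag: aluminium plate 5 mm thick, 70 wide along the axle, with a black ring (50 outer, 30 inner diameter) on one face
- pivot_a (a point): middle of the flag's level axle, 80 mm above the surface, at bay x -70, y 0; axes as the bay's, axle along x; does not turn with the flag. Two steel uprights 6 (x) x 22 (y) mm, tops at 92, stand at x -115 and -25 of the bay
- edge_a (a point): middle of the flag's free edge, at half thickness, 90 mm from the axle; turns with the flag
- tail_a (a point): middle of the end of the flag's thumb tail, at half thickness, 50 mm from the axle on the side away from the flag's edge; the tail is 30 mm wide (along the axle) and 5 thick, and turns with the flag, so pressing it down raises the flag; under it 65 mm are free down to the board
- bay_b: the other tray with flag stand, its tray empty; built exactly as bay_a, same axes
- flag_b (a joint): hinge of the flag on bay_b; built and read as flag_a, starts at 0
- pivot_b (a point): as pivot_a, on bay_b
- edge_b (a point): as edge_a, on bay_b
- tail_b (a point): as tail_a, on bay_b
- plate: loose zinc printing plate with black ink patches, 90 x 130 x 4 mm, 0.33 kg, lying in the tray of bay_a; origin at the centre of its underside
- mug: white mug, 80 mm across, 90 high, loose, standing; origin at the centre of its underside; handle at its +y
- ink_jar: small glass jar with a black cap, 56 mm across, 55 high, loose, standing; origin at the centre of its underside
- brayer: loose ink roller: black roller 36 mm across, 80 long, on a steel fork, wooden handle 24 mm across; 155 mm long in all, lying on the table; origin under the fork's root, roller towards its +x, handle towards -x
Mind the look-alikes: they are no part of the job. Several things have the shape of the plate; the one meant has the colours described above.

How it is judged:
By the outcome, as a careful person would: the job done as asked, in the order asked, and still so for the second after the job is handed in, with the robot touching nothing.
It also fails if it takes over 42 s, if anything falls off the work surface, if the arm or the gripper's body presses on something with over 40 N, if the wrist force passes 120 N, or if a joint passes its speed limit or range.

ROBOT

A 6-joint arm with a two-finger parallel gripper is mounted at the origin on the work surface. World frame = base frame: x ahead of the robot, y to its left, z up, the work surface at z = 0. Lengths are in m, angles in degrees, forces in N, time in s.
With the tool pointing down it reaches from about 0.325 to 0.9 m from the base axis. Payload 6.1 kg.
Tool frame: the origin (TCP) lies between the finger pads; the fingertips stand 22 mm ahead of it and the grasp point (between the pads) lies 3 mm ahead of it; z points along the fingers, y is the direction in which the jaws open and shut (so a half turn about z gives the same grasp; the last joint's range is limited). The gripper opens to 87 mm and grips with 3 to 60 N. Pads are 19 mm wide; open, the fingers measure 117 mm over their backs; the gripper's body (75 mm by 190 mm) begins 51 mm behind the grasp point.
Start: joints at [-80.392, 12.628, 87.462, -0, 79.91, -7.225], TCP at [0.181, -0.598, 0.245] pointing down, gripper open.
Joint ranges: [-170.65, 170.65], [-52.31, 119.04], [5.05, 147.46], [-71.25, 251.25], [11.57, 151.72], [-153.62, 153.62]. Speed limits (degrees/s): [147.25, 147.25, 172.46, 180, 180, 180].

INTERFACE

Orientations are given as [roll, pitch, yaw] about the fixed x, y, z axes, in that order (R = Rz(yaw) Ry(pitch) Rx(roll)).
In Python, from workcell import * gives the robot as it stands.
- The arm moves only by the tool step_arm, never from a script. Its argument "increments" is text: rows parted by semicolons, each of 7 numbers parted by spaces: the shift along the tool's x, y, z in cm, then the turn, a rotation vector about the tool's x, y, z in degrees, then the opening, from 0 (shut) to 1 (fully open). A call has 1 to 5 rows; each row shifts and turns the commanded pose from where the row before left it, along the tool's axes as they then stand; what a row does not reach is not made up. A row lasts 1/10 s, in which the tool goes at most 50 mm and 8.59 degrees, less where a joint would pass 70% of its speed; a pose out of reach is approached as far as the arm can. A call with a gripper value outside its range is refused whole. The fingers move at their own pace and stop on an object; "grip_force" is the grip in N (left out, the last holds). Time passes only in rows, so rows that do not move let the fingers close. It gives the time, the measured TCP pose, the force and the opening at its end, in the units of the state.
- get_state(): the state, without advancing time (a new reading comes with each control period).
- get_image(name): name is "side" or "top"; returns the picture (420x560x3 uint8, red, green, blue); there is no depth.
- camera_params(name): a dict with "mtx" (3x3 intrinsics, pixels), "k1" (the pictures are not rectified: a ray, as slopes to the right and down, at radius r is drawn at 1 + k1 r^2 times it, then the intrinsics apply), "xyz" and "rotation" of the camera in the world. Camera axes: x right, y down, z forward; pixel columns grow to the right and rows downward; lengths in m; the calibration is good to about 2 mm. A picture is of the moment at which its call begins. camera_params takes no time and is no camera call.
- sign_off(): hands the job in, once; it reports no verdict.
The state is a dict: "t": time; "joint_positions": joint angles; "qd": joint speeds; "effort": joint torques, N m; "position": TCP position; "orientation": TCP orientation; "force": force on the tool from outside, world axes, zero at the start; "moment": the same for the moment, N m; "grip_width": finger opening in m.
Only numpy, scipy, OpenCV 4.12 (cv2) and the standard library are available. Lean on these libraries where they do the work, as an engineer would, in place of code of your own. Each camera call takes 0.05 s, during which the arm holds its last target.

## Working session

There is one attempt and no reset: what is moved stays moved. The work goes in short steps, Python scripts to look and compute and a tool call to move; the robot and the scene stay as the last step left them, time stands still between calls to the robot, and variables do not carry over. Pictures are saved under pics/ and viewed, and the job is handed in when it is done.

Besides the shell and the picture viewer there is one more tool, called by a JSON object that holds its "method" and its "body", one argument or row to a line. step_arm: Moves the arm, as the interface text tells. Its arguments: {"type":"object","properties":{"increments":{"type":"string"},"grip_force":{"type":"number"}},"required":["increments"]}

```bash
mkdir -p pics; python3 - <<'E'
from workcell import *
import cv2
for n in("side","top"):
    cv2.imwrite(f"pics/{n}0.png",get_image(n)[:,:,::-1]); print(n,camera_params(n))
print(get_state())
E
```

```text
side {'mtx': array([[456.77328627,   0.        , 290.3673445 ],
       [  0.        , 456.77328627, 205.28422048],
       [  0.        ,   0.        ,   1.        ]]), 'k1': 0.0003006377520129279, 'xyz': array([0.24394793, 0.8169567 , 1.1955737 ]), 'rotation': array([-141.42914208,    0.41575719, -157.33341666])}
top {'mtx': array([[436.31791127,   0.        , 282.9316593 ],
       [  0.        , 436.31791127, 212.34273174],
       [  0.        ,   0.        ,   1.        ]]), 'k1': -0.13896100313967946, 'xyz': array([ 0.3302175 , -0.01053624,  1.21589601]), 'rotation': array([-166.03016075,   -0.18392627,  -87.36105701])}
{'t': 0.1, 'joint_positions': array([-8.03916279e+01,  1.26720543e+01,  8.75189622e+01, -1.66007564e-03,
        7.99100984e+01, -7.22734637e+00]), 'qd': array([ 0.00420116, -0.02475254, -0.19030222,  0.05209418,  0.04832872,
       -0.05594951]), 'effort': array([-8.85437908e-05, -4.95945561e+01, -3.88518655e+01,  7.00746034e-02,
        5.16190950e-02, -5.23545418e-05]), 'position': array([ 0.18089334, -0.59770634,  0.24353451]), 'orientation': array([-1.79899483e+02, -1.11000344e-02,  1.68360010e+01]), 'force': array([ 0.2601533 ,  0.16406646, -0.60560822]), 'moment': array([-0.02777713,  0.03026006,  0.01575235]), 'grip_width': 0.08683830940272848}
```

View pics/side0.png

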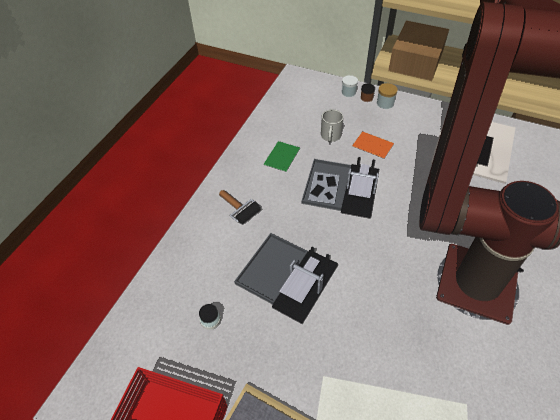

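View pics/top0.png

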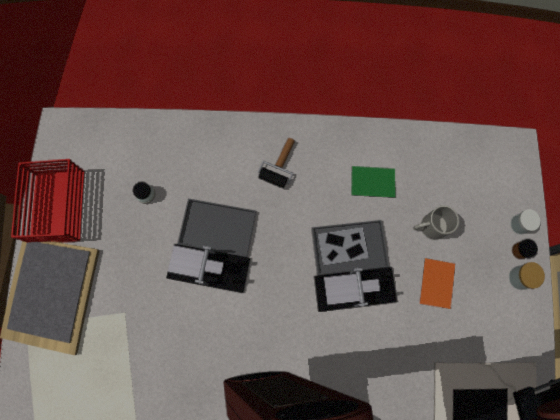

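```bash
cat > h.py <<'E'
import numpy as np, cv2
from scipy.spatial.transform import Rotation as R
from workcell import *
def cam(n):
    p=camera_params(n); return p['mtx'],p['k1'],np.array(p['xyz']),R.from_euler('xyz',p['rotation'],degrees=True).as_matrix()
def ray(n,uv):
    K,k,c,M=cam(n); s=(np.array(uv,float)-K[:2,2])/K[0,0]
    u=s.copy()
    for _ in range(20): u=s/(1+k*(u@u))
    return c,M@np.r_[u,1]
def onz(n,uv,z):
    c,d=ray(n,uv); return c+d*(z-c[2])/d[2]
def proj(n,X):
    K,k,c,M=cam(n); q=M.T@(np.array(X)-c); s=q[:2]/q[2]; s=s*(1+k*s@s); return K[0,0]*s+K[:2,2]
E
python3 - <<'E'
import cv2
a=cv2.imread('pics/top0.png')[205:325,295:415]; cv2.imwrite('pics/t0z.png',cv2.resize(a,None,fx=5,fy=5,interpolation=cv2.INTER_CUBIC))
a=cv2.imread('pics/side0.png')[145:225,290:400]; cv2.imwrite('pics/s0z.png',cv2.resize(a,None,fx=7,fy=7,interpolation=cv2.INTER_CUBIC))
E
```

```text
(no output)
```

View pics/t0z.png

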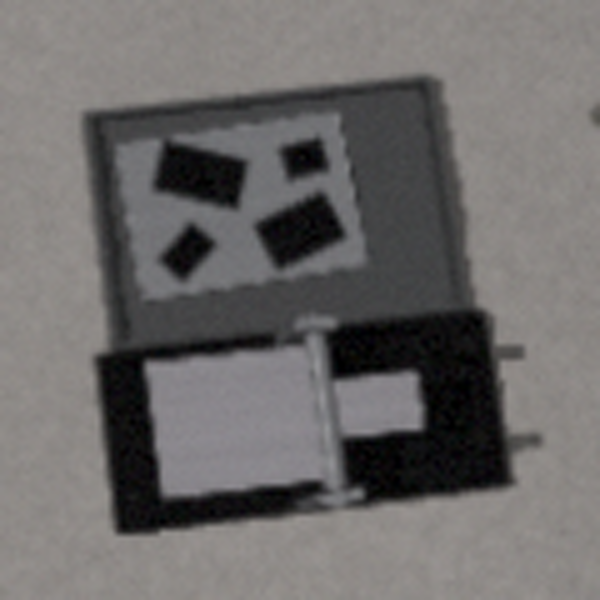

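View pics/s0z.png

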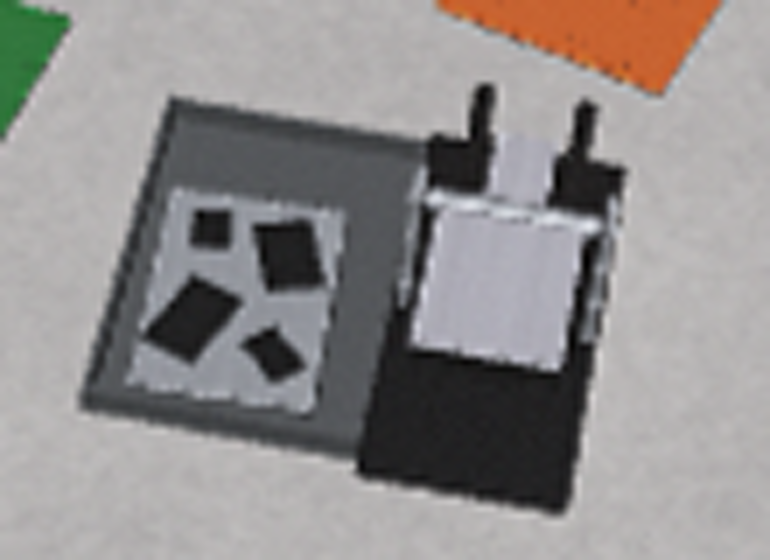

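```bash
cat > m.py <<'E'
from h import *
f=lambda n,U,s,o:(np.array(U)+.5)/s-.5+np.array(o)
T=lambda U,z:onz('top',f('top',U,5,(295,205)),z)
S=lambda U,z:onz('side',f('s',U,7,(290,145)),z)
q=np.array
tb=[T(u,.012) for u in[(98,355),(118,532),(510,483),(489,312)]]
tt=[T(u,.016) for u in[(85,112),(437,78)]]
tf=[T(u,.0825) for u in[(147,362),(162,498),(418,372),(425,430)]]
sb=[S(u,.012) for u in[(358,472),(566,514)]]
st=[S(u,.016) for u in[(82,407),(174,98)]]
sf=[S(u,.0825) for u in[(410,348),(562,372)]]
np.set_printoptions(precision=4,suppress=True)
for n in('tb','tt','tf','sb','st','sf'): print(n,q(globals()[n])[:,:2].tolist().__repr__() if 0 else q(globals()[n])[:,:2])
# rigid fit
loc=q([[-20,110],[-120,110],[-120,-110],[-20,-110],[115,100],[115,-100],[-105,90],[-35+-70+0,0]])/1e3
L=[(-20,110),(-120,110),(-120,-110),(-20,-110),(115,100),(115,-100),(-35,90),(-105,90),(-55,-50),(-85,-50),(-20,110),(-120,110),(115,100),(115,-100),(-35,90),(-105,90)]
L=q(L)/1e3; W=q(tb+tt+tf+sb+st+sf)[:,:2]
def fit(L,W):
    a=L-L.mean(0);b=W-W.mean(0)
    th=np.arctan2((a[:,0]*b[:,1]-a[:,1]*b[:,0]).sum(),(a*b).sum()); c,s=np.cos(th),np.sin(th);M=q([[c,-s],[s,c]])
    t=W.mean(0)-M@L.mean(0); return th,t,W-(L@M.T+t)
for sl in(slice(0,10),slice(10,16),slice(0,16)):
    th,t,r=fit(L[sl],W[sl]); c,s=np.cos(th),np.sin(th); print(np.degrees(th),t,'pivot',t+q([[c,-s],[s,c]])@[-.07,0],'\n',(r*1e3).round(1).tolist())
E
python3 m.py
```

```text
tb [[ 0.4542 -0.0949]
 [ 0.3585 -0.1089]
 [ 0.3927 -0.3244]
 [ 0.4869 -0.3129]]
tt [[ 0.5899 -0.0832]
 [ 0.6188 -0.2832]]
tf [[ 0.4444 -0.1155]
 [ 0.375  -0.1252]
 [ 0.4449 -0.2574]
 [ 0.4149 -0.2612]]
sb [[ 0.4524 -0.0874]
 [ 0.3556 -0.1006]]
st [[ 0.5851 -0.0716]
 [ 0.6171 -0.2788]]
sf [[ 0.441  -0.1099]
 [ 0.3734 -0.1225]]
8.411674843888788 [ 0.4918 -0.1998] pivot [ 0.4226 -0.21  ] 
 [[-1.7, -1.0], [1.4, -0.4], [3.5, 1.7], [-1.2, -1.4], [-1.1, 0.9], [-1.5, -1.3], [0.4, 0.3], [0.2, 0.9], [0.1, -0.1], [-0.2, 0.5]]
8.69440472729058 [ 0.4891 -0.1931] pivot [ 0.4199 -0.2037] 
 [[-0.3, 0.0], [1.8, 1.9], [-2.6, 5.3], [-0.8, -4.2], [0.2, -0.5], [1.7, -2.4]]
8.749773392691168 [ 0.4908 -0.1971] pivot [ 0.4216 -0.2078] 
 [[-0.1, -3.5], [3.0, -2.2], [3.8, -0.3], [-0.9, -4.0], [0.6, -2.4], [-0.9, -4.7], [1.9, -2.0], [1.6, -1.0], [0.8, -2.5], [0.5, -1.7], [-2.0, 4.1], [0.1, 6.1], [-4.2, 9.2], [-2.6, -0.3], [-1.5, 3.6], [0.0, 1.7]]
```

```bash
cat >> h.py <<'E'
YAW=8.5; PIV=np.array([.422,-.209,.080])
B=R.from_euler('z',YAW,degrees=True)
def bay(p): return B.inv().apply(np.array(p)-PIV)*1e3   # mm rel. pivot in bay axes
def delta(rel_mm,tilt):
    """cm shift in present tool axes and rotvec deg to target: TCP at rel_mm, tool x=bay y, y=bay x, tilted about bay x"""
    s=get_state(); Rc=R.from_euler('xyz',s['orientation'],degrees=True)
    Rt=B*R.from_euler('x',tilt,degrees=True)*R.from_matrix([[0,1,0],[1,0,0],[0,0,-1]])
    d=PIV+B.apply(np.array(rel_mm)/1e3)-s['position']
    print('now bay mm',bay(s['position']).round(1),'F',B.inv().apply(s['force']).round(2),'t',s['t'])
    print('shift cm',(Rc.inv().apply(d)*100).round(2),'in target axes',(Rt.inv().apply(d)*100).round(2),'turn',(Rc.inv()*Rt).as_rotvec(degrees=True).round(2))
E
python3 -c "
from h import *
np.set_printoptions(suppress=True)
delta([0,-58,140],0);delta([0,-58,80],15)"
```

```text
now bay mm [-295.9 -348.8  163.5] F [ 0.28  0.12 -0.61] t 0.1
shift cm [ 33.49 -24.48   2.4 ] in target axes [29.08 29.59  2.35] turn [ -0.07  -0.08 -81.66]
now bay mm [-295.9 -348.8  163.5] F [ 0.28  0.12 -0.61] t 0.1
shift cm [ 33.49 -24.47   8.4 ] in target axes [25.93 29.59 15.6 ] turn [ 10.61  12.28 -81.17]
```

{"method": "step_arm", "body": {
  "increments": "3.35 -2.45 0 0 0 0 0;3.35 -2.45 0 0 0 0 0;3.35 -2.45 0 0 0 0 0;3.35 -2.45 0 0 0 0 0;3.35 -2.45 0 0 0 0 0",
  "grip_force": 10
}}

```text
t: 0.6
position: [0.3064, -0.4308, 0.2441]
orientation: [-180.0, 0.0, 16.8]
force: [0.9, -0.1, 0.4]
grip_width: 0.055
```

{"method": "step_arm", "body": {
  "increments": "3.35 -2.45 0 0 0 0 0;3.35 -2.45 0 0 0 0 0;3.35 -2.45 0 0 0 0 0;3.35 -2.45 0 0 0 0 0;3.35 -2.45 0 0 0 0 0"
}}

```text
t: 1.1
position: [0.4312, -0.265, 0.2442]
orientation: [-180.0, 0.0, 16.8]
force: [1.2, 0.2, -0.1]
grip_width: 0.0149
```

{"method": "step_arm", "body": {
  "increments": "0 0 0 0 0 -8.2 0;0 0 0 0 0 -8.2 0;0 0 0 0 0 -8.2 0;0 0 0 0 0 -8.2 0;0 0 0 0 0 -8.2 0"
}}

```text
t: 1.6
position: [0.4305, -0.2664, 0.2441]
orientation: [-179.9, -0.0, 58.2]
force: [0.3, -1.1, 0.5]
grip_width: 0.0003
```

{"method": "step_arm", "body": {
  "increments": "0 0 0 0 0 -8.2 0;0 0 0 0 0 -8.2 0;0 0 0 0 0 -8.2 0;0 0 0 0 0 -8.2 0;0 0 0 0 0 -8.2 0"
}}

```text
t: 2.1
position: [0.4304, -0.2665, 0.2441]
orientation: [-180.0, -0.0, 99.2]
force: [0.2, 0.0, -0.5]
grip_width: 0.0004
```

{"method": "step_arm", "body": {
  "increments": "0 0 0 0 7.5 0 0;0 0 0 0 7.5 0 0;0 0 0 0 0 0 0"
}}

```text
t: 2.4
position: [0.4301, -0.2682, 0.2426]
orientation: [-179.9, -15.2, 98.6]
force: [0.3, -0.2, -0.4]
grip_width: 0.0005
```

```bash
python3 -c "
from h import *
np.set_printoptions(suppress=True)
delta([0,-58,50],15);print(get_state()['grip_width'])
for n in('side','top'): cv2.imwrite(f'pics/{n}1.png',get_image(n)[:,:,::-1])
a=cv2.imread('pics/side1.png')[100:225,290:420]; cv2.imwrite('pics/s1z.png',cv2.resize(a,None,fx=4.5,fy=4.5,interpolation=cv2.INTER_CUBIC))
"
```

```text
now bay mm [ -0.8 -59.8 162.6] F [ 0.27 -0.29 -0.37] t 2.4
shift cm [-2.79  0.1  10.91] in target axes [-2.75  0.08 10.93] turn [-0.17 -0.24  0.14]
0.00048728549655618897
```

View pics/s1z.png

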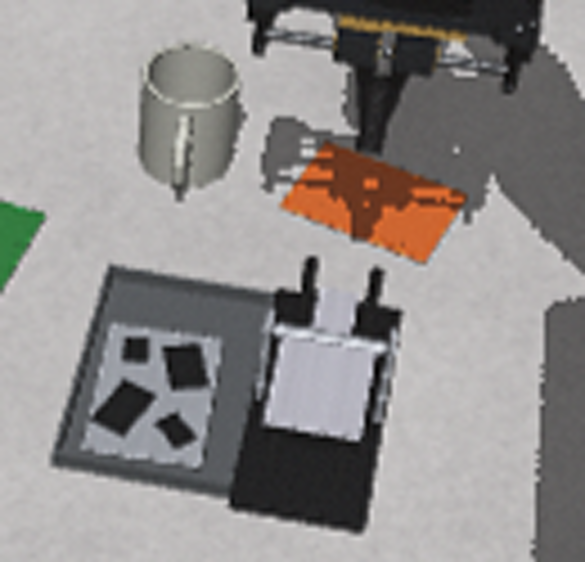

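{"method": "step_arm", "body": {
  "increments": "-0.7 0 2.7 0 0 0 0;-0.7 0 2.7 0 0 0 0;-0.7 0.1 2.7 0 0 0 0;-0.7 0 2.7 0 0 0 0;0 0 0 0 0 0 0"
}}

```text
t: 3.0
position: [0.4295, -0.2628, 0.1299]
orientation: [-179.8, -15.2, 98.9]
force: [0.1, 0.4, 0.6]
grip_width: 0.0003
```

```bash
python3 -c "
from h import *
np.set_printoptions(suppress=True)
delta([0,-58,24],15);print('mug',bay(onz('top',(443,222),.09)))
pts=[(-57.9,21.3)]
for th in np.radians([20,40,60,72]):
  pts.append((-43*np.cos(th)-2.5*np.sin(th)-14.9,-43*np.sin(th)+2.5*np.cos(th)+18.75))
a=np.radians(15)
for p,q in zip(pts,pts[1:]):
  d=np.subtract(q,p); print(q,'tool x,z cm',d@[np.cos(a),np.sin(a)]/10,d@[np.sin(a),-np.cos(a)]/10)
for n in('side','top'): cv2.imwrite(f'pics/{n}2.png',get_image(n)[:,:,::-1])
a=cv2.imread('pics/side2.png')[100:225,290:420]; b=cv2.imread('pics/top2.png')[205:325,295:415]
cv2.imwrite('pics/s2z.png',np.hstack([cv2.resize(a,(400,400)),cv2.resize(b,(400,400))]))
"
```

```text
now bay mm [ -0.5 -54.3  49.9] F [0.18 0.34 0.58] t 3.0
shift cm [-1.03  0.06  2.4 ] in target axes [-1.03  0.05  2.4 ] turn [-0.34 -0.19  0.34]
mug [ 146.2913426  -249.60442215   10.        ]
(np.float64(-56.161833052108236), np.float64(6.392365388961018)) tool x,z cm -0.21794394093956987 1.4849539989365452
(np.float64(-49.4468800783324), np.float64(-6.974756108723746)) tool x,z cm 0.3026480877886514 1.4649605594338517
(np.float64(-38.5650635094611), np.float64(-17.239092362730858)) tool x,z cm 0.7854421952939781 1.273100885079672
(np.float64(-30.565372048860624), np.float64(-21.372887714754228)) tool x,z cm 0.6657203618478189 0.6063412196060487
```

View pics/s2z.png

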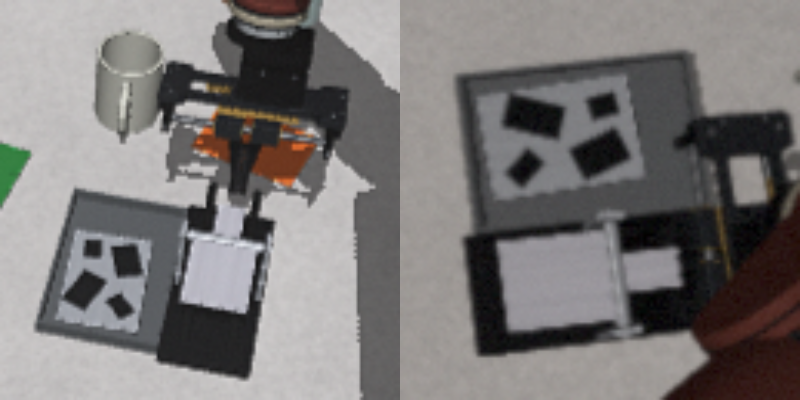

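{"method": "step_arm", "body": {
  "increments": "-0.5 0 0.8 0 0 0 0;-0.5 0.05 0.8 0 0 0 0;0 0 0.8 0 0 0 0;0 0 0 0 0 0 0"
}}

```text
t: 3.5
position: [0.4319, -0.2683, 0.106]
orientation: [-179.9, -15.1, 98.8]
force: [0.7, 0.1, 0.3]
grip_width: 0.0005
```

{"method": "step_arm", "body": {
  "increments": "-0.05 0 0.3 0 0 0 0;-0.05 0 0.3 0 0 0 0;-0.05 0 0.3 0 0 0 0;-0.05 0 0.3 0 0 0 0;-0.05 0 0.3 0 0 0 0"
}}

```text
t: 4.0
position: [0.4325, -0.2679, 0.0921]
orientation: [180.0, -15.0, 98.8]
force: [0.8, -1.5, 0.7]
grip_width: 0.0005
```

```bash
python3 -c "
from h import *
np.set_printoptions(suppress=True)
delta([0,-56.2,6.4],15)
for n in('side',): cv2.imwrite(f'pics/{n}3.png',get_image(n)[:,:,::-1])
a=cv2.imread('pics/side3.png')[100:225,290:420]
cv2.imwrite('pics/s3z.png',cv2.resize(a,(550,550)))
"
```

```text
now bay mm [  1.7 -59.8  12.1] F [ 0.6  -1.56  0.66] t 4.0
shift cm [ 0.2  -0.17  0.64] in target axes [ 0.2  -0.17  0.64] turn [-0.06  0.05  0.32]
```

View pics/s3z.png

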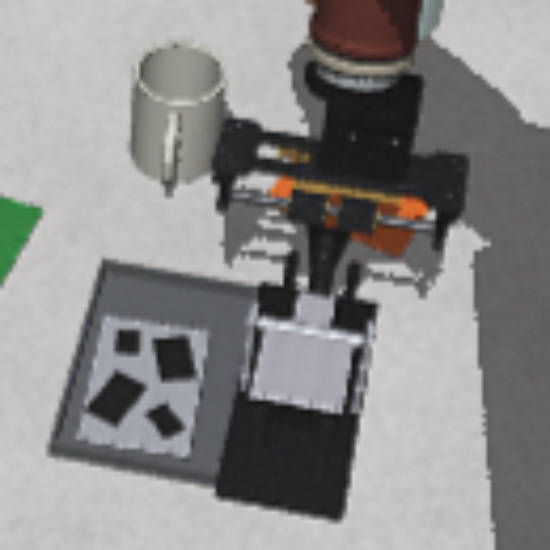

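{"method": "step_arm", "body": {
  "increments": "-0.15 0 0 0 0 0 0;0 0 -1.0 0 0 0 0;0 0 -1.0 0 0 0 0;0 0 0 0 0 0 0"
}}

```text
t: 4.45
position: [0.4345, -0.2755, 0.1132]
orientation: [179.9, -14.8, 98.9]
force: [0.1, -0.5, 0.3]
grip_width: 0.0006
```

```bash
python3 -c "
from h import *
np.set_printoptions(suppress=True)
delta([0,-47,31],15)
a=get_image('side')[:,:,::-1][130:200,330:400]
b=get_image('top')[:,:,::-1][250:320,310:410]
cv2.imwrite('pics/s4z.png',np.hstack([cv2.resize(a,(400,400),interpolation=2),cv2.resize(b,(400,400))]))
"
```

```text
now bay mm [  2.5 -67.6  33.2] F [ 0.07 -0.52  0.31] t 4.45
shift cm [ 1.93 -0.24  0.74] in target axes [ 1.93 -0.25  0.74] turn [0.04 0.17 0.34]
```

View pics/s4z.png

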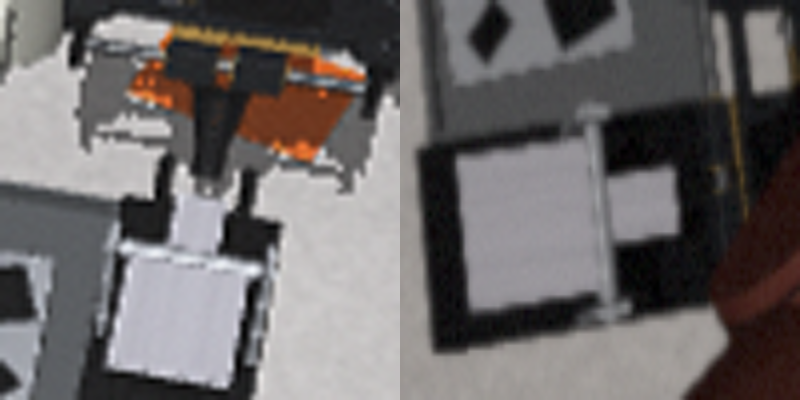

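{"method": "step_arm", "body": {
  "increments": "0.8 -0.1 0 0 0 0 0;0.9 -0.1 0 0 0 0 0;0 0 0.3 0 0 0 0;0 0 0.4 0 0 0 0;0 0 0 0 0 0 0"
}}

```text
t: 5.05
position: [0.4282, -0.2558, 0.1078]
orientation: [-180.0, -15.1, 98.8]
force: [-0.1, -0.5, -0.1]
grip_width: 0.0004
```

```bash
python3 -c "
from h import *
np.set_printoptions(suppress=True)
delta([0,-49.7,23],15)
pts=[(-49.7,22.75)]
for th in np.radians([20,40,55,68]):
  pts.append((-40*np.cos(th)-2.5*np.sin(th)-9.7,-40*np.sin(th)+2.5*np.cos(th)+20.25))
a=np.radians(15)
for p,q in zip(pts,pts[1:]):
  d=np.subtract(q,p); print(np.round(q,1),'tool x,z cm',d@[np.cos(a),np.sin(a)]/10,d@[np.sin(a),-np.cos(a)]/10)
"
```

```text
now bay mm [ -0.8 -47.2  27.8] F [-0.22 -0.48 -0.14] t 5.05
shift cm [-0.37  0.08  0.4 ] in target axes [-0.37  0.08  0.4 ] turn [-0.14 -0.06  0.33]
[-48.1   8.9] tool x,z cm -0.20756918417325432 1.3763319334500461
[-41.9  -3.5] tool x,z cm 0.2756820144721232 1.3643218037359393
[-34.7 -11.1] tool x,z cm 0.5060110386842271 0.9157432277627775
[-27.  -15.9] tool x,z cm 0.6179557047775313 0.6644489564347464
```

{"method": "step_arm", "body": {
  "increments": "-0.2 0.05 0.2 0 0 0 0;-0.1 0 0.2 0 0 0 0;-0.05 0 0.3 0 0 0 0;-0.05 0 0.3 0 0 0 0;-0.05 0 0.3 0 0 0 0"
}}

```text
t: 5.55
position: [0.4294, -0.2576, 0.0948]
orientation: [180.0, -15.0, 98.8]
force: [0.4, -0.9, 1.4]
grip_width: 0.0004
```

```bash
python3 -c "
from h import *
np.set_printoptions(suppress=True)
delta([0,-48.1,9],15)
a=get_image('side')[:,:,::-1][130:200,330:400]
cv2.imwrite('pics/s5z.png',cv2.resize(a,(400,400),interpolation=2))
"
```

```text
now bay mm [  0.1 -49.2  14.8] F [ 0.26 -0.99  1.44] t 5.55
shift cm [-0.04 -0.01  0.58] in target axes [-0.04 -0.01  0.58] turn [-0.06  0.04  0.31]
```

View pics/s5z.png

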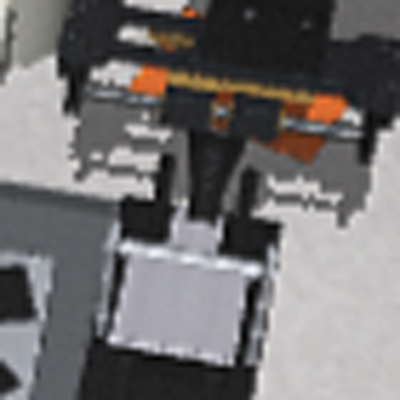

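{"method": "step_arm", "body": {
  "increments": "0 0 0.3 0 0 0 0;0 0 0.3 0 0 0 0;0.05 0 0.35 0 0 0 0;0.05 0 0.35 0 0 0 0;0.1 0 0.35 0 0 0 0"
}}

```text
t: 6.1
position: [0.4283, -0.2511, 0.0792]
orientation: [180.0, -15.0, 98.8]
force: [0.8, -2.7, 1.0]
grip_width: 0.0005
```

```bash
python3 -c "
from h import *
np.set_printoptions(suppress=True)
delta([0,-41.9,-3.5],15)
a=get_image('side')[:,:,::-1][130:200,330:400]
cv2.imwrite('pics/s6z.png',cv2.resize(a,(400,400),interpolation=2))
"
```

```text
now bay mm [  0.  -42.6  -0.8] F [ 0.39 -2.76  0.95] t 6.1
shift cm [-0.   -0.    0.28] in target axes [-0.   -0.    0.28] turn [-0.07  0.01  0.32]
```

View pics/s6z.png

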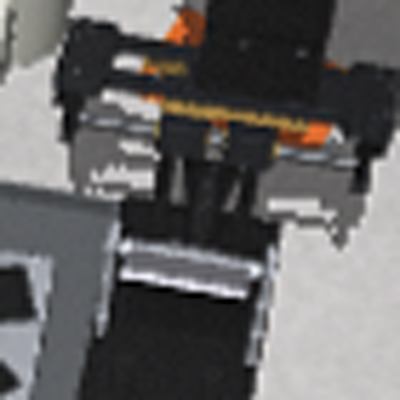

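```bash
cat >> h.py <<'E'
def angle(n,uv):
    c,d=ray(n,uv); c=bay(c); d=B.inv().apply(d); p=c-d*c[0]/d[0] if 0 else None
    # sphere radius 90 in plane x=0 is over-determined; solve ray with cylinder r=90 about axle
    a=d[1]**2+d[2]**2; b=2*(c[1]*d[1]+c[2]*d[2]); e=c[1]**2+c[2]**2-8100
    D=b*b-4*a*e
    if D<0: print('no hit'); D=0
    for s in(-1,1):
        P=c+d*(-b+s*np.sqrt(D))/2/a; print('x %.1f angle %.1f'%(P[0],np.degrees(np.arctan2(P[2],P[1]))))
E
python3 -c "
from h import *
angle('side',(362,180.4))"
```

```text
x -1.4 angle 36.3
x 1.4 angle -121.0
```

{"method": "step_arm", "body": {
  "increments": "0.05 0 0.3 0 0 0 0;0.1 0 0.25 0 0 0 0;0.15 0 0.25 0 0 0 0;0.15 0 0.25 0 0 0 0;0.15 0 0.15 0 0 0 0"
}}

```text
t: 6.65
position: [0.4268, -0.2421, 0.0692]
orientation: [-180.0, -15.0, 98.8]
force: [1.1, -1.8, 0.4]
grip_width: 0.0005
```

```bash
python3 -c "
from h import *
np.set_printoptions(suppress=True)
delta([0,-27,-15.9],15)
a=get_image('side')[:,:,::-1][130:200,330:400]
b=get_image('top')[:,:,::-1][250:320,310:410]
cv2.imwrite('pics/s7z.png',np.hstack([cv2.resize(a,(400,400),interpolation=2),cv2.resize(b,(400,280))if 0 else cv2.resize(b,(400,400))]))
"
```

```text
now bay mm [ -0.1 -33.4 -10.8] F [ 0.85 -2.    0.44] t 6.65
shift cm [0.49 0.02 0.66] in target axes [0.49 0.01 0.66] turn [-0.09 -0.    0.33]
```

View pics/s7z.png

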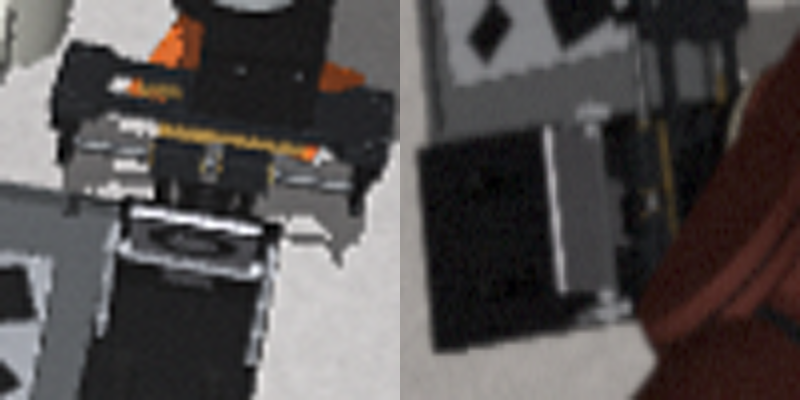

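```bash
python3 -c "
from h import *
angle('side',(363.8,168.1));angle('top',(348.2,285.9))"
```

```text
x 0.3 angle 61.0
x 3.2 angle -148.7
x 1.8 angle 62.4
x 11.9 angle -80.5
```

{"method": "step_arm", "body": {
  "increments": "0.15 0 0.15 0 0 0 0;0.15 0 0.15 0 0 0 0;0.15 0 0.1 0 0 0 0;0 0 0 0 0 0 0"
}}

```text
t: 7.15
position: [0.426, -0.2367, 0.0666]
orientation: [-180.0, -15.0, 98.8]
force: [0.0, -0.9, -0.2]
grip_width: 0.0004
```

```bash
python3 -c "
from h import *
np.set_printoptions(suppress=True)
delta([0,-50,90],0)
a=get_image('side')[:,:,::-1][130:200,330:400]
b=get_image('top')[:,:,::-1][250:320,310:410]
cv2.imwrite('pics/s8z.png',np.hstack([cv2.resize(a,(400,400),interpolation=2),cv2.resize(b,(400,280))if 0 else cv2.resize(b,(400,400))]))
"
```

```text
now bay mm [ -0.2 -28.  -13.4] F [-0.08 -0.87 -0.17] t 7.15
shift cm [  0.55   0.   -10.56] in target axes [ -2.2    0.02 -10.34] turn [ -0.05 -15.02   0.34]
```

View pics/s8z.png

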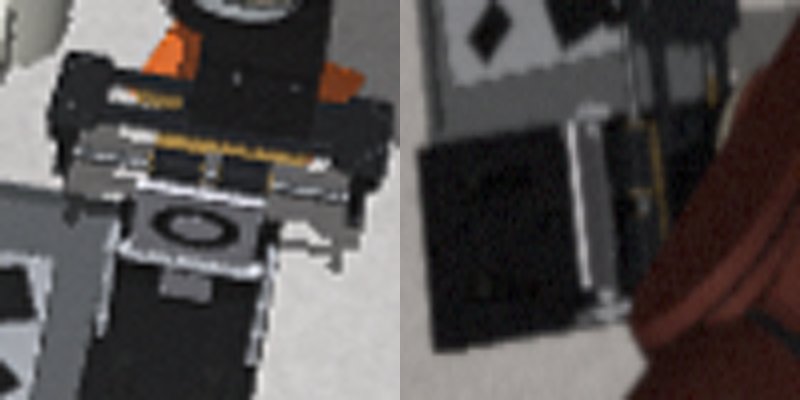

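{"method": "step_arm", "body": {
  "increments": "-0.4 0 0 0 0 0 0;-0.6 0 0 0 0 0 0;0 0 -1.5 0 0 0 0;0 0 -3 0 0 0 0;0 0 -4 0 0 0 0"
}}

```text
t: 7.75
position: [0.4299, -0.2677, 0.1464]
orientation: [-179.9, -15.2, 98.8]
force: [0.7, 0.2, -0.5]
grip_width: 0.0003
```

{"method": "step_arm", "body": {
  "increments": "0 0 -4 0 0 0 0;0 0 -2 0 0 0 0;0 0 -1 0 -7.5 0 0;0 0 0 0 -7.5 0 0;0 0 0 0 0 0 0"
}}

```text
t: 8.25
position: [0.4339, -0.2849, 0.2158]
orientation: [179.9, 0.2, 99.0]
force: [0.4, 0.4, -1.1]
grip_width: 0.0004
```

```bash
python3 -c "
from h import *
np.set_printoptions(suppress=True)
delta([0,75,130],0)
a=get_image('side')[:,:,::-1][130:200,330:400]
b=get_image('top')[:,:,::-1][250:320,310:410]
cv2.imwrite('pics/s9z.png',np.hstack([cv2.resize(a,(400,400),interpolation=2),cv2.resize(b,(400,280))if 0 else cv2.resize(b,(400,400))]))
"
```

```text
now bay mm [  0.5 -76.8 135.8] F [ 0.48  0.32 -1.08] t 8.25
shift cm [15.18  0.06  0.53] in target axes [15.18 -0.05  0.58] turn [0.09 0.18 0.45]
```

View pics/s9z.png

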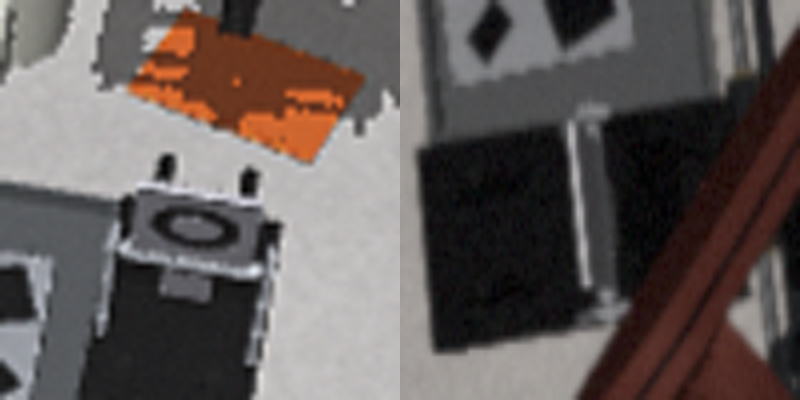

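{"method": "step_arm", "body": {
  "increments": "3.8 0 0 0 0 0 0;3.8 0 0 0 0 0 0;3.8 0 0 0 0 0 0;3.8 0 0 0 0 0 0;0 0 0 0 0 0.4 0"
}}

```text
t: 8.85
position: [0.4097, -0.1332, 0.2136]
orientation: [-179.9, -0.3, 98.6]
force: [-0.2, -0.8, 0.1]
grip_width: 0.0005
```

{"method": "step_arm", "body": {
  "increments": "0 0 2.5 0 0 0 0;0 0 2.7 0 0 0 0;-1 0 0 0 0 0 0;0 0 0 0 0 0 0"
}}

```text
t: 9.25
position: [0.412, -0.1477, 0.1621]
orientation: [-179.9, -0.1, 98.3]
force: [-0.5, 0.5, 0.3]
grip_width: 0.0005
```

```bash
python3 -c "
from h import *
np.set_printoptions(suppress=True)
delta([0,10,82],0)
a=get_image('side')[:,:,::-1][110:210,310:410]
b=get_image('top')[:,:,::-1][250:320,310:410]
cv2.imwrite('pics/s10z.png',np.hstack([cv2.resize(a,(400,400),interpolation=2),cv2.resize(b,(400,280))if 0 else cv2.resize(b,(400,400))]))
"
```

```text
now bay mm [-0.8 62.1 82.1] F [-0.46  0.53  0.31] t 9.25
shift cm [-5.21  0.1   0.01] in target axes [-5.21  0.08  0.01] turn [-0.08 -0.06 -0.17]
```

View pics/s10z.png

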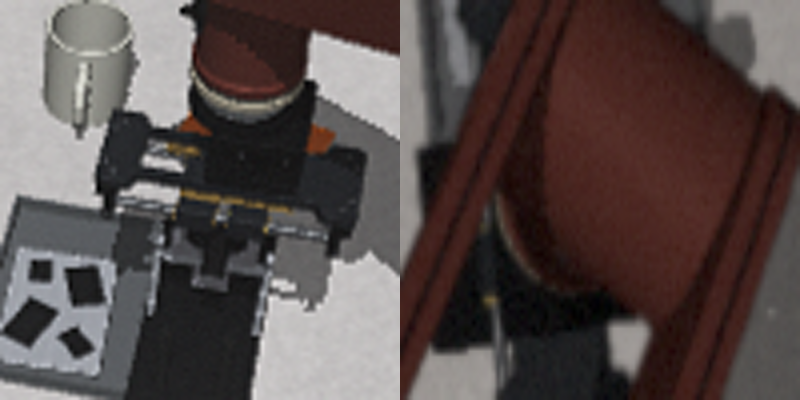

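{"method": "step_arm", "body": {
  "increments": "-0.6 0 0 0 0 0 0;-0.6 0 0 0 0 0 0;-0.6 0 0 0 0 0 0;-0.5 0 0 0 0 0 0;-0.5 0 0 0 0 0 0"
}}

```text
t: 9.85
position: [0.416, -0.174, 0.162]
orientation: [180.0, -0.0, 98.4]
force: [0.1, 0.6, 0.2]
grip_width: 0.0005
```

{"method": "step_arm", "body": {
  "increments": "-0.5 0 0 0 0 0 0;-0.5 0 0 0 0 0 0;-0.5 0 0 0 0 0 0;-0.5 0 0 0 0 0 0;-0.5 0 0 0 0 0 0"
}}

```text
t: 10.35
position: [0.4197, -0.1987, 0.1618]
orientation: [-180.0, -0.0, 98.4]
force: [-0.3, 0.6, 0.2]
grip_width: 0.0005
```

```bash
python3 -c "
from h import *
np.set_printoptions(suppress=True)
delta([0,-15,82],0)
a=get_image('side')[:,:,::-1][110:210,310:410]
cv2.imwrite('pics/s11z.png',cv2.resize(a,(500,500),interpolation=2))
"
```

```text
now bay mm [-0.8 10.5 81.8] F [-0.21  0.68  0.18] t 10.35
shift cm [-2.55  0.08 -0.02] in target axes [-2.55  0.08 -0.02] turn [-0.   -0.   -0.06]
```

View pics/s11z.png

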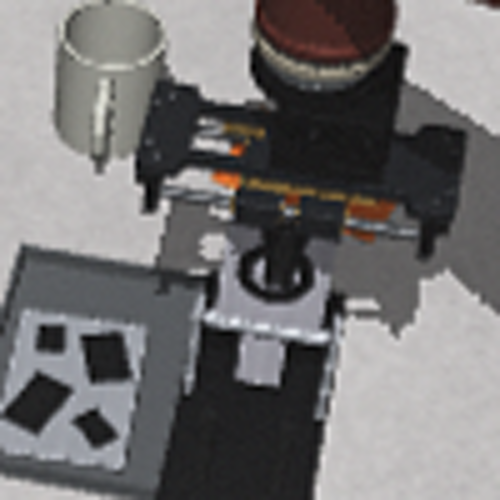

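{"method": "step_arm", "body": {
  "increments": "-0.5 0 0 0 0 0 0;-0.5 0 0 0 0 0 0;-0.5 0 0 0 0 0 0;-0.5 0 0 0 0 0 0;-0.5 0 0.05 0 0 0 0"
}}

```text
t: 10.9
position: [0.4234, -0.2235, 0.1614]
orientation: [180.0, 0.0, 98.4]
force: [1.0, 0.1, -0.3]
grip_width: 0.0006
```

{"method": "step_arm", "body": {
  "increments": "-0.4 0 0.1 0 0 0 0;-0.4 0 0.15 0 0 0 0;-0.4 0 0.2 0 0 0 0;-0.4 0 0.2 0 0 0 0;-0.3 0 0.2 0 0 0 0"
}}

```text
t: 11.4
position: [0.4261, -0.2422, 0.1527]
orientation: [-180.0, 0.0, 98.4]
force: [-0.6, -0.2, 1.1]
grip_width: 0.0007
```

```bash
python3 -c "
from h import *
np.set_printoptions(suppress=True)
delta([0,-48,57],0)
a=get_image('side')[:,:,::-1][110:210,310:410]
cv2.imwrite('pics/s12z.png',cv2.resize(a,(500,500),interpolation=2))
"
```

```text
now bay mm [ -0.9 -33.4  72.7] F [-0.6  -0.1   1.15] t 11.4
shift cm [-1.46  0.09  1.57] in target axes [-1.46  0.09  1.57] turn [-0.    0.   -0.07]
```

View pics/s12z.png

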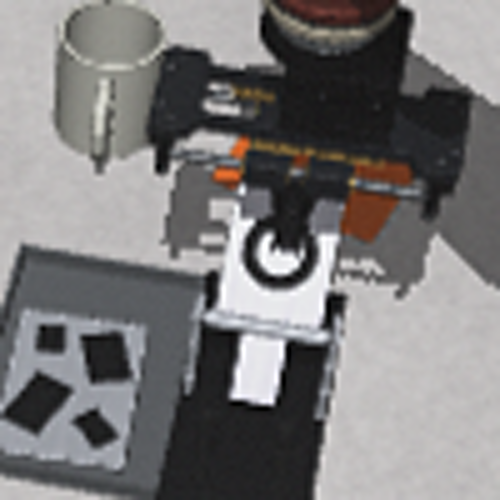

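{"method": "step_arm", "body": {
  "increments": "-0.3 0 0.25 0 0 0 0;-0.3 0 0.3 0 0 0 0;-0.3 0 0.3 0 0 0 0;-0.3 0 0.35 0 0 0 0;-0.25 0 0.35 0 0 0 0"
}}

```text
t: 11.95
position: [0.4282, -0.2564, 0.137]
orientation: [-180.0, -0.0, 98.4]
force: [-0.1, -0.4, 0.4]
grip_width: 0.0006
```

{"method": "step_arm", "body": {
  "increments": "-0.2 0 0.35 0 0 0 0;-0.2 0 0.35 0 0 0 0;-0.15 0 0.35 0 0 0 0;-0.1 0 0.35 0 0 0 0;-0.1 0 0.3 0 0 0 0"
}}

```text
t: 12.45
position: [0.4292, -0.2636, 0.12]
orientation: [-180.0, -0.0, 98.4]
force: [0.8, 0.0, 0.2]
grip_width: 0.0005
```

```bash
python3 -c "
from h import *
np.set_printoptions(suppress=True)
delta([0,-57,27],0)
a=get_image('side')[:,:,::-1][110:210,310:410]
cv2.imwrite('pics/s13z.png',cv2.resize(a,(500,500),interpolation=2))
"
```

```text
now bay mm [ -0.9 -55.1  40. ] F [ 0.81 -0.07  0.19] t 12.45
shift cm [-0.19  0.09  1.3 ] in target axes [-0.19  0.09  1.3 ] turn [-0.01 -0.01 -0.07]
```

View pics/s13z.png

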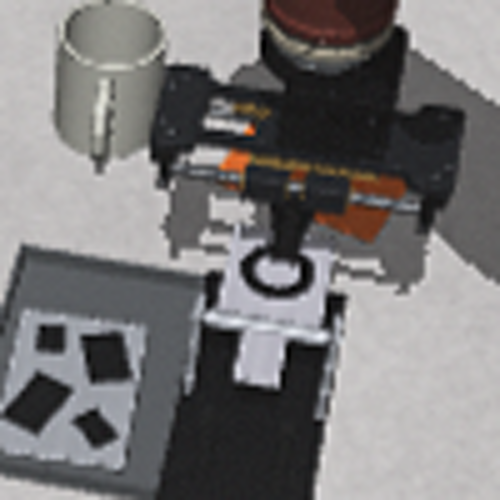

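{"method": "step_arm", "body": {
  "increments": "-0.1 0 0.3 0 0 0 0;0 0 0.3 0 0 0 0;0 0 0.3 0 0 0 0;0 0 0.2 0 0 0 0;0 0 0.1 0 0 0 0"
}}

```text
t: 13.0
position: [0.4293, -0.2645, 0.1081]
orientation: [-180.0, -0.0, 98.4]
force: [-0.1, -0.4, -0.3]
grip_width: 0.0003
```

```bash
python3 -c "
from h import *
np.set_printoptions(suppress=True)
delta([0,-57,25],0)"
```

```text
now bay mm [ -1.  -55.9  28.1] F [-0.18 -0.35 -0.26] t 13.0
shift cm [-0.11  0.1   0.31] in target axes [-0.11  0.1   0.31] turn [-0.01 -0.02 -0.06]
```

Tip is now about 4 mm above the resting face without force; the flag should be flat. I'll lift clear and look.

{"method": "step_arm", "body": {
  "increments": "0 0 -1 0 0 0 0;0 0 -3 0 0 0 0;0 0 -4 0 0 0 0;0 0 -4 0 0 0 0;0 0 -2 0 0 0 0"
}}

```text
t: 13.5
position: [0.4308, -0.2657, 0.2537]
orientation: [179.8, 0.3, 98.4]
force: [1.2, 1.3, 0.5]
grip_width: 0.0003
```

{"method": "step_arm", "body": {
  "increments": "-4 0 0 0 0 0 0;-4 0 0 0 0 0 0;-4 0 0 0 0 0 0;-4 0 0 0 0 0 0;0 0 0 0 0 0 0"
}}

```text
t: 14.0
position: [0.4525, -0.4271, 0.2484]
orientation: [-180.0, 0.1, 98.2]
force: [-0.5, 0.4, -0.5]
grip_width: 0.0005
```

```bash
python3 -c "
from h import *
np.set_printoptions(suppress=True)
delta([0,-57,25],0)
a=get_image('side')[:,:,::-1];cv2.imwrite('pics/side14.png',a)
b=get_image('top')[:,:,::-1];cv2.imwrite('pics/top14.png',b)
cv2.imwrite('pics/s14z.png',np.hstack([cv2.resize(a[110:210,310:410],(400,400),interpolation=2),cv2.resize(b[205:325,295:415],(400,400))]))
for y in(-90,50):
  for x in(-35,35) if y<0 else(-15,15):
    P=PIV+B.apply(np.array([x,y,2.5])/1e3); print(x,y,proj('side',P).round(1),((proj('side',P)-[310,110])*4).round())
"
```

```text
now bay mm [  -2.1 -220.2  168.4] F [-0.4   0.49 -0.5 ] t 14.0
shift cm [16.34  0.14 14.31] in target axes [16.32  0.21 14.34] turn [-0.02  0.09 -0.25]
-35 -90 [377.3 157.4] [269. 189.]
35 -90 [356.8 153.9] [187. 175.]
-15 50 [365.4 186.6] [222. 306.]
15 50 [356.2 184.9] [185. 300.]
```

View pics/s14z.png

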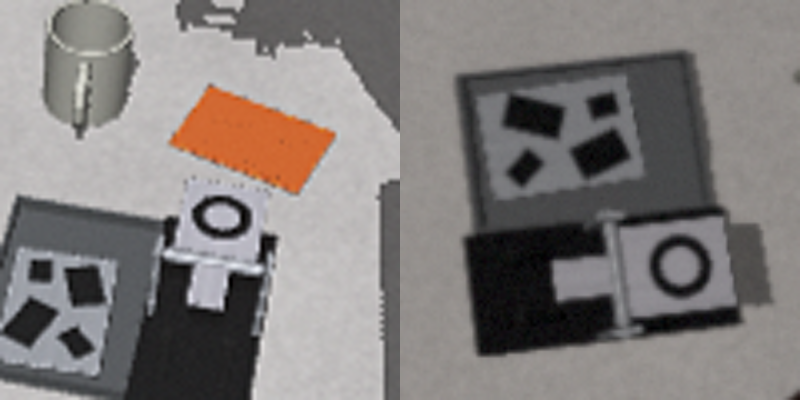

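View pics/side14.png

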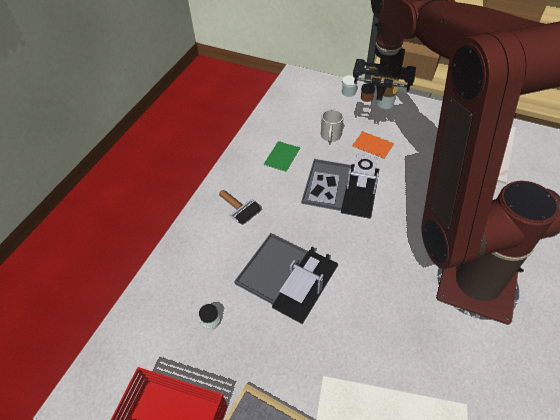

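```bash
python3 -c "
from h import *
s=.3
a=cv2.imread('pics/side14.png')[110:210,310:410]; b=get_image('side')[:,:,::-1][110:210,310:410]
print('moved',np.abs(a.astype(int)-b)[50:].max())
for x in(-35,35):
  for e in(180,170):
    r=np.radians(e);P=PIV+B.apply(np.array([x,90*np.cos(r),90*np.sin(r)+2.5])/1e3); print(x,e,((proj('top',P)-[295,205])*400/120+[400,0]).round(),((proj('side',P)-[310,110])*4).round())
A=cv2.imread('pics/top0.png').astype(int);C=cv2.imread('pics/top14.png').astype(int)
d=np.abs(A-C).max(2)>50
for n,(x0,x1,y0,y1) in dict(plate=(315,375,222,266),mug=(410,465,200,245),jar=(125,165,175,210),bayb=(160,260,195,295),brayer=(250,305,130,195)).items(): print(n,d[y0:y1,x0:x1].sum())
"
```

```text
moved 89
-35 180 [735. 305.] [269. 189.]
-35 170 [738. 305.] [272. 177.]
35 180 [722. 216.] [187. 175.]
35 170 [725. 214.] [189. 163.]
plate 0
mug 97
jar 0
bayb 0
brayer 0
```

```bash
python3 -c "
from h import *
a=cv2.imread('pics/side14.png'); b=get_image('side')[:,:,::-1]; c=cv2.imread('pics/side0.png')
m=np.abs(a.astype(int)-b).max(2)>50
print('px',m[160:210,310:410].sum(), np.argwhere(m[110:210,310:410])[:10].tolist())
z=lambda i,y,x:cv2.resize(i[y:y+60,x:x+60],(260,260),interpolation=2)
t0,t1=cv2.imread('pics/top0.png'),cv2.imread('pics/top14.png')
cv2.imwrite('pics/c15.png',np.vstack([np.hstack([z(c,100,300),z(a,100,300),z(b,145,335)]),np.hstack([z(t0,195,405),z(t1,195,405),z(t1,255,340)])]))
"
```

```text
px 10 [[0, 44], [0, 52], [0, 60], [1, 52], [1, 53], [1, 60], [2, 55], [2, 56], [2, 57], [2, 58]]
```

View pics/c15.png

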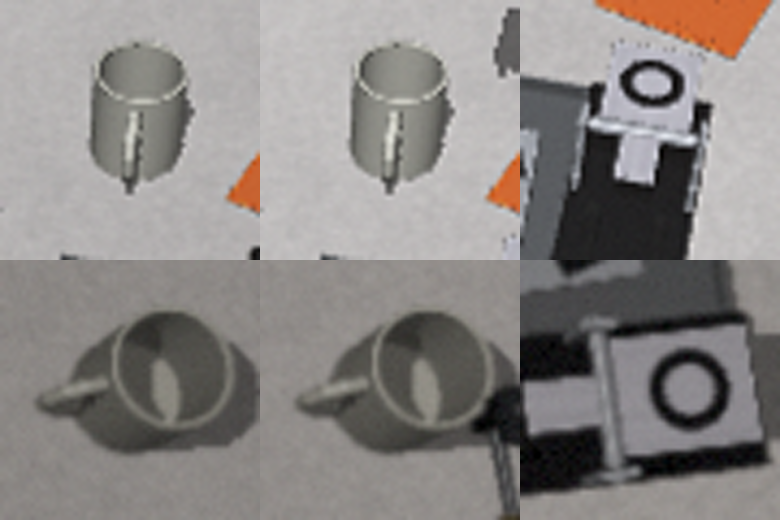

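```bash
python3 -c "
from workcell import *
print(get_state()['t']); print(sign_off())"
```

```text
14.2
the job is handed in; nothing more can be done
None
```

The flag on the tray with the inked plate now lies flat on the opposite rests, ring face up. I handed the job in at t = 14.2 s with the gripper clear of everything.

**What I did:** With closed fingertips I pressed the thumb tail down until the flag stood at about 73°, where it stayed by itself. I then crossed over it, pushed the ring face past upright and followed it down without pinching it. Forces at the tool read at the end of each move stayed below about 3 N.

**What did not go to plan:** My first descent missed. The tip came down just past the tail's end and the finger side touched it with about 1.5 N. I backed off, moved about 10 mm inwards and pressed again.

**Last checks:**
- **Flag:** In the side view, the free edge and tail end sat within about 1–2 image pixels of where a flat flag should appear. A flag raised 10° would have been about 3 pixels off there.
- **Plate, other flag, ink jar and roller:** No visible change between the first and last top pictures.
- **Mug:** The automatic comparison flagged 97 changed pixels near it. Viewed up close, they came from the gripper and its shadow in front of it, and the mug itself looked unmoved.
- **Stillness:** Comparing two late side pictures gave a few differing pixels (10 around the flag), which I took as image noise.
- **Calibration:** The two cameras disagreed by about 6–7 mm on the stand's position. I relied mainly on the top view, which the contacts confirmed.

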